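Demagnetise the feeler-gauge case

TASK

Take the steel feeler-gauge case out of its yellow rack, stand it upright in the nest of the green demagnetiser, lowering it to the nest floor rather than dropping it, and let go. Then run the demagnetiser: press the long red bar near its middle so that both ends go down evenly and fully, hold it down for about two seconds, and let it come back up. Leave the other loose things on the bench where they are.

Things in the scene. Friction and masses are not known exactly. Their poses are not given: they have to be found in the camera images.
- case: Steel feeler-gauge case, a plain block standing upright: 32 mm (its x) by 64 mm (its y) by 80 mm high, 0.35 kg, with a dark seam round it at 58 mm height. Origin at the centre of its underside, z up. At the start it stands in the rack, its y along the rack's y.
- rack: Fixed rack, origin under its foot's centre on the bench, z up. Dark steel foot 90 (x) x 110 (y) x 10 mm; two yellow cheeks, 6 mm thick, 58 mm long along y, stand 5 mm off the case's broad faces and reach 88 mm above the bench, 2 mm below the case's top: no finger fits there. In the rack only the case's narrow ends, 64 mm apart along y, can be gripped.
- mat: Fixed round cork mat, 130 mm across, 3 mm thick, empty: a free place to stand the case on and take it again across its 32 mm. Origin at the centre of its underside.
- demag: Fixed demagnetiser: green housing 190 (x) x 200 (y) x 30 mm high, with the nest on its top at x = +45 mm and the red bar at x = -55 mm. Origin at the centre of the underside on the bench, z up, -x is the front with the bar.
- nest (a point): Centre of the nest floor, 30 mm above the bench, axes as the demagnetiser's. The case stands here, its y along this y (either way), 5 mm play all round. End walls 74 mm apart in y, 36 wide, 6 thick, 78 mm above the floor: no finger room at its narrow ends. Along its broad faces only lips 8 mm high, 6 thick, 42 apart: it can only be let down gripped across its 32 mm, along x.
- bar_mid (a point): Middle of the top face of the red bar, 64 mm above the bench when up. The bar is 28 mm (x) by 170 mm (y, along the demagnetiser's y) and 14 mm thick. It is hinged at its middle on a sprung plunger and moves with it.
- bar_press (a joint): How far the bar's middle is pressed straight down: 0 up, 0.012 m at the stop. The spring needs about 2 N to start and 5.5 N at the stop, and brings the bar back up when released.
- bar_tilt (a joint): Rocking of the bar about the demagnetiser's x axis, rad: 0 is level, positive lifts its +y end; a spring of about 8 Nm/rad levels it. 0.03 rad means a 5 mm height difference between the ends; pressing well off the middle rocks it.
- canister: Brass screw-top canister, 64 mm across, 95 mm high, stands near the rack. Origin under its centre. Bystander.
- flashlight: Aluminium flashlight lying on the bench near the rack, 120 mm long (its x), 32 mm thick. Origin under its middle. Bystander.
- shade: White milk-glass lamp shade standing on its wide rim, 104 mm across, 78 mm high. Origin under its centre. Bystander.
- cleat: Bronze claw-shaped lens cleat, 75 x 34 mm foot, 45 mm high. Origin under its centre. Bystander.
- jar: Glass jar with a steel cap, 52 mm across, 65 mm high. Origin under its centre. Bystander.
- screwdriver: Screwdriver lying on the bench, 170 mm long. Bystander.
Things that resemble listed ones, but are neither listed nor needed, are in the scene too. What is shaped like the case but purple is not meant.

How it is judged:
By the outcome, as a careful person would: the job done as asked, in the order asked, and still so for the second after the job is handed in, with the robot touching nothing.
It also fails if it takes over 67 s, if anything falls off the work surface, if the arm or the gripper's body presses on something with over 40 N, if the wrist force passes 120 N, or if a joint passes its speed limit or range.

ROBOT

A 6-joint arm with a two-finger parallel gripper is mounted at the origin on the work surface. World frame = base frame: x ahead of the robot, y to its left, z up, the work surface at z = 0. Lengths are in m, angles in degrees, forces in N, time in s.
With the tool pointing down it reaches from about 0.375 to 0.75 m from the base axis. Payload 9 kg.
Tool frame: the origin (TCP) lies where the fingers leave the gripper's body, on its centre line; the fingertips stand 73 mm ahead of it and the grasp point (between the pads) lies 54 mm ahead of it (robot.tip_reach is the distance from the TCP to the fingertips, in m); z points along the fingers, y is the line along which they close (so a half turn about z gives the same grasp; the last joint's range is limited). The gripper opens to 85 mm and grips with 20 to 120 N. Pads are 22 mm wide; open, the fingers measure 114 mm over their backs; the gripper's body (76 mm by 85 mm) begins 54 mm behind the grasp point. The pads swing forward as they close: fully open they stand 13 mm farther back than shut.
Start: joints at [60.522, 5.964, 5.575, 89.605, 0, 77.527], TCP at [0.175, 0.574, 0.304] pointing down, gripper open.
Joint ranges: [-171.21, 171.21], [-48.23, 106.86], [-62.78, 66.21], [-105.2, 120.99], [-86.42, 89.51], [-180, 180]. Speed limits (degrees/s): [127.2, 127.2, 147.25, 180, 180, 180].

INTERFACE

Orientations are given as [roll, pitch, yaw] about the fixed x, y, z axes, in that order (R = Rz(yaw) Ry(pitch) Rx(roll)).
In Python, from plant import robot gives the robot as it stands. Calls block until the motion is done:
- robot.move_pose(position, orientation): joint-space move of the TCP to a pose.
- robot.line_to(position, vel=0.15, rotation=None, guard=None): straight line of the TCP; rotation=None keeps the orientation; vel is the mean speed in m/s. With guard (N) it stops when the force on the tool has changed by that much, and returns True; else False.
- robot.goto_joints(angles): joint-space move.
- robot.set_gripper(opening): finger opening in m; the grip force is fixed at half the most; returns when the fingers have stopped.
- robot.pause(seconds).
- robot.ik(position, orientation): joint angles nearest the present ones, or None.
- robot.observe(): the state.
- robot.grab_frame(name): name is "scene" or "top" or "wrist"; returns the picture (384x512x3 uint8, blue, green, red); there is no depth.
- robot.get_calibration(name): a dict with "vertical_fov" (degrees; the focal length in pixels is half the picture's height over the tangent of half this angle, whatever the lens; pixels are square), "cx", "cy" (the principal point, pixels), "rvec" (rotation vector, rad) and "tvec" (3), from world to camera coordinates, as OpenCV has them. Camera axes: x right, y down, z forward; pixel columns grow to the right and rows downward; lengths in m; the calibration is good to about 2 mm. The wrist camera is an equidistant fisheye: a pixel r from the principal point sees the ray r / f radians off the axis. A picture is of the moment at which its call begins: read the wrist's pose just before it. get_calibration takes no time and is no camera call; for the wrist camera it gives the pose at the moment of the call.
A pose or a line that the arm cannot do raises robot.IKError and nothing moves.
- robot.job_done(): hands the job in; it is judged then, once.
The state is a dict: "time": time; "q": joint angles; "qvel": joint speeds; "joint_torque": joint torques, N m; "tool_pos": TCP position; "tcp_rot": TCP orientation; "ft_force": force on the tool from outside, world axes, zero at the start; "torque": the same for the moment, N m; "gripper_width": finger opening in m; "gripper_force": force on a finger pad.
Only numpy, scipy, OpenCV 4.12 (cv2) and the standard library are available. Lean on these libraries where they do the work, as an engineer would, in place of code of your own. Each camera call takes 0.05 s, during which the arm holds its last target. There are 200 camera calls.

## Working session

There is one attempt and no reset: what is moved stays moved. The work goes in short steps, each a Python script; the robot and the scene stay as the last script left them, time stands still between calls to the robot, and variables do not carry over. Pictures are saved under pics/ and viewed, at most 10 in all, crops included, and the job is handed in when it is done.

```bash
mkdir -p pics; ls; python3 - <<'E'
from plant import robot
import cv2
for n in("scene","top"):
    cv2.imwrite(f"pics/{n}0.png",robot.grab_frame(n)); print(n,robot.get_calibration(n))
print(robot.observe()["time"],robot.observe()["tcp_rot"])
E
```

```text
pics
scene {'vertical_fov': 49.03056394093701, 'cx': 257.1507617085123, 'cy': 189.52909788739674, 'rvec': array([ 1.53410245,  2.1538082 , -0.7471361 ]), 'tvec': array([ 0.11959274, -0.3470655 ,  1.47416185])}
top {'vertical_fov': 53.747308940481346, 'cx': 251.65820907792596, 'cy': 184.95604706565356, 'rvec': array([ 2.13299401, -2.1102477 ,  0.21118453]), 'tvec': array([0.01867924, 0.52298057, 0.96944279])}
0.1 [-1.79934894e+02 -1.62550809e-02  1.62995145e+02]
```

View pics/scene0.png

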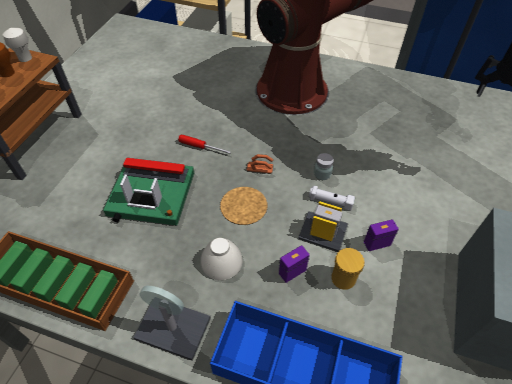

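View pics/top0.png

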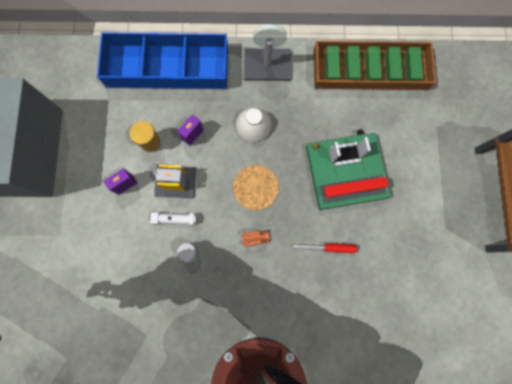

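Top view: the candidates for the case are the steel block between yellow cheeks at (172,177), and purple blocks at (190,129) and (121,181). The steel one in the yellow rack on a dark foot fits; the purple ones are excluded. The green demagnetiser is at (348,170), with the red bar at (356,187) and the nest at (350,150). The mat is at (256,187). I'll confirm in an enlarged crop.

```bash
cat > h.py <<'E'
import numpy as np, cv2
from plant import robot
def cal(n):
    c=robot.get_calibration(n); R=cv2.Rodrigues(c["rvec"])[0]
    f=192/np.tan(np.radians(c["vertical_fov"])/2); return c,R,f
def plane(n,px,z,C=None):
    c,R,f=C or cal(n); p=(np.atleast_2d(px).astype(float)-[c["cx"],c["cy"]])/f
    if n=="wrist":
        r=np.linalg.norm(p,axis=1,keepdims=True)+1e-9
        d=np.hstack([p/r*np.sin(r),np.cos(r)])
    else: d=np.hstack([p,np.ones((len(p),1))])
    d=d@R; o=-R.T@c["tvec"].ravel(); return o+d*((z-o[2])/d[:,2:])
def project(n,P,C=None):
    c,R,f=C or cal(n); q=np.atleast_2d(P)@R.T+c["tvec"].ravel()
    if n=="wrist":
        r=np.linalg.norm(q[:,:2],axis=1,keepdims=True); u=q[:,:2]/r*np.arctan2(r,q[:,2:])
    else: u=q[:,:2]/q[:,2:]
    return u*f+[c["cx"],c["cy"]]
def mask(im,lo,hi):
    return cv2.inRange(cv2.cvtColor(im,cv2.COLOR_BGR2HSV),lo,hi)
def biggest(m,box=None):
    if box: k=np.zeros_like(m); x0,y0,x1,y1=box; k[y0:y1,x0:x1]=1; m=m*k
    cs=cv2.findContours(m,cv2.RETR_EXTERNAL,cv2.CHAIN_APPROX_NONE)[0]
    return max(cs,key=cv2.contourArea)
def rect(n,cnt,z,C=None):
    P=plane(n,cnt.reshape(-1,2),z,C)[:,:2]; return cv2.minAreaRect((P*1000).astype(np.float32))
E
python3 - <<'E'
from h import *
t=cv2.imread("pics/top0.png"); s=cv2.imread("pics/scene0.png")
print("base px",project("top",[[0,0,0],[.175,.574,.23]]))
for nm,p,z in [("rack",(172,178),.09),("mat",(256,187),.003),("nest",(350,150),.1),("bar",(356,187),.064),("canister",(142,132),.095),("flash",(173,217),.03),("shade",(255,116),.078),("jar",(187,252),.065),("purple1",(190,129),.08),("purple2",(121,181),.08)]:
    print(nm,plane("top",p,z)[0].round(3))
red=rect("top",biggest(mask(t,(0,150,80),(8,255,255))|mask(t,(172,150,80),(180,255,255)),(310,160,400,210)),.064)
print("bar",red)
print("green",rect("top",biggest(mask(t,(45,80,30),(85,255,255)),(295,125,400,215)),.03))
print("mat",rect("top",biggest(mask(t,(8,90,90),(25,255,255)),(225,160,285,215)),.003))
a=cv2.resize(t[150:205,140:205],None,fx=6,fy=6,interpolation=2)
b=cv2.resize(s[185:260,290:360],None,fx=5.5,fy=5.5,interpolation=2); 
c=np.zeros((420,800,3),np.uint8); c[:a.shape[0],:a.shape[1]]=a; c[:b.shape[0],400:400+b.shape[1]]=b
cv2.imwrite("pics/crop1.png",c)
E
```

```text
base px [[258.95856109 389.35094139]
 [-18.15777054 331.8407774 ]]
rack [0.531 0.231 0.09 ]
mat [0.526 0.012 0.003]
nest [ 0.609 -0.231  0.1  ]
bar [ 0.518 -0.253  0.064]
canister [0.653 0.316 0.095]
flash [0.436 0.236 0.03 ]
shade [0.708 0.017 0.078]
jar [0.343 0.188 0.065]
purple1 [0.669 0.192 0.08 ]
purple2 [0.524 0.366 0.08 ]
bar ((519.0289916992188, -252.63058471679688), (29.139596939086914, 171.0276641845703), 10.206875801086426)
green ((574.284423828125, -241.18711853027344), (191.5070037841797, 200.53269958496094), 10.587871551513672)
mat ((527.227783203125, 13.619491577148438), (126.7347412109375, 126.0684814453125), 72.99030303955078)
```

View pics/crop1.png

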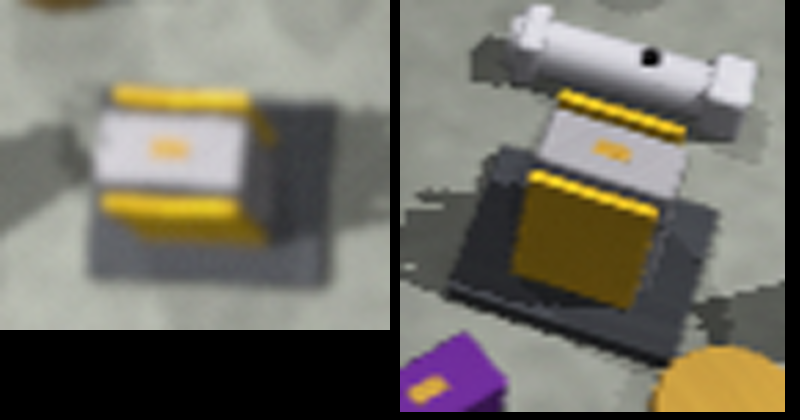

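The crop confirms a plain steel block (with an orange label) between the yellow cheeks on the dark foot. It is nearly aligned with world axes. Next I'll move over it and look with the wrist camera.

```bash
python3 - <<'E'
from h import *
for y in(0,180):
    print(y,[None if (q:=robot.ik(p,[180,0,yy+y])) is None else q.round(0) if hasattr(q,'round') else q for p,yy in [((.531,.231,.3),0),((.526,.012,.2),0),((.526,.012,.2),90),((.618,-.233,.2),100),((.618,-.233,.2),-80)]])
robot.move_pose([.531,.231,.27],[180,0,180])
C=cal("wrist"); im=robot.grab_frame("wrist"); o=robot.observe()
print(o["time"],o["tool_pos"],o["q"],"cam",-C[1].T@C[0]["tvec"].ravel(),"axis",C[1][2])
cv2.imwrite("pics/w1.png",im)
print(project("wrist",[[.531,.231,.09],[.531,.231,0]],C))
np.save("w1.npy",np.array([C],dtype=object),allow_pickle=True)
E
```

```text
0 [array([  11.,    2.,    1.,   89.,    0., -169.]), array([-13.,  -7., -18.,  79.,   0., 167.]), array([-13.,  -7., -18.,  79.,   0.,  77.]), array([-32.,  17.,   7.,  80.,   0.,  48.]), array([ -32.,   17.,    7.,   80.,    0., -132.])]
180 [array([11.,  2.,  1., 89.,  0., 11.]), array([-13.,  -7., -18.,  79.,   0., -13.]), array([ -13.,   -7.,  -18.,   79.,    0., -103.]), array([ -32.,   17.,    7.,   80.,    0., -132.]), array([-32.,  17.,   7.,  80.,   0.,  48.])]
1.95 [0.53067413 0.23184803 0.27013395] [ 1.06646489e+01  2.04315460e+00 -2.02325874e+00  8.59239953e+01
  9.09882883e-03  1.05994686e+01] cam [0.45088096 0.2314463  0.33960202] axis [ 3.10795359e-01 -3.53465631e-04 -9.50476786e-01]
[[253.27069693 189.67138011]
 [253.41733531 166.20887397]]
```

View pics/w1.png

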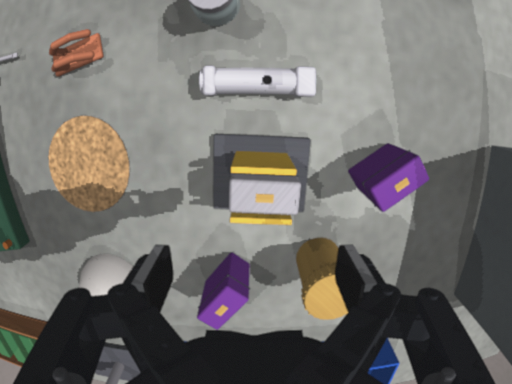

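The wrist view shows the case top at about (265,197), between the cheeks at (264,163) and (261,219). The orange label is at (265,198). Now I'll measure the top face.

```bash
python3 - <<'E'
from h import *
C=np.load("w1.npy",allow_pickle=True)[0]
im=cv2.imread("pics/w1.png"); hsv=cv2.cvtColor(im,cv2.COLOR_BGR2HSV)
m=mask(im,(0,0,145),(180,60,255)); c=biggest(m,(224,170,308,222))
print("bbox",cv2.boundingRect(c),cv2.contourArea(c)); print("case",rect("wrist",c,.09,C))
print(hsv[197,222:240,2],hsv[197,290:308,2])
y=mask(im,(18,130,150),(32,255,255)); n,l,st,ce=cv2.connectedComponentsWithStats(y); 
for i in range(1,n):
    if st[i,4]>30: print(st[i],ce[i])
for zc,box in((.088,(220,213,300,228)),):
    print("far cheek",rect("wrist",biggest(y,box),zc,C))
k=mask(im,(8,90,120),(20,255,255)); cc=biggest(k,(250,190,280,206)); print("label",rect("wrist",cc,.09,C))
# foot outline: dark, far-from-camera corners by eye
print("foot",plane("wrist",[(216,135),(310,139),(213,206),(307,212)],.01,C).round(4))
t=cv2.imread("pics/top0.png"); 
print("top case",rect("top",biggest(mask(t,(0,0,150),(180,40,255)),(154,164,184,184)),.09), "label",rect("top",biggest(mask(t,(8,80,120),(22,255,255)),(160,170,178,180)),.09))
E
```

```text
bbox (224, 180, 77, 42) 2210.0Traceback (most recent call last):
  File "<stdin>", line 5, in <module>
  File "h.py", line 26, in rect
    P=plane(n,cnt.reshape(-1,2),z,C)[:,:2]; return cv2.minAreaRect((P*1000).astype(np.float32))
      ~~~~~^^^^^^^^^^^^^^^^^^^^^^^^^
  File "h.py", line 7, in plane
    c,R,f=C or cal(n); p=(np.atleast_2d(px).astype(float)-[c["cx"],c["cy"]])/f
          ^^^^^^^^^^^
ValueError: The truth value of an array with more than one element is ambiguous. Use a.any() or a.all()
```

```bash
python3 - <<'E'
from h import *
C=tuple(np.load("w1.npy",allow_pickle=True)[0])
im=cv2.imread("pics/w1.png"); hsv=cv2.cvtColor(im,cv2.COLOR_BGR2HSV)
for th in(160,175,185):
    m=mask(im,(0,0,th),(180,60,255)); c=biggest(cv2.morphologyEx(m,cv2.MORPH_OPEN,np.ones((3,3))),(226,172,306,216))
    print("case",th,cv2.boundingRect(c),rect("wrist",c,.09,C))
print(hsv[195,222:240,2],hsv[195,290:308,2])
y=mask(im,(18,130,150),(32,255,255))
print("far cheek",rect("wrist",biggest(y,(220,213,300,228)),.088,C))
k=mask(im,(8,90,120),(20,255,255)); print("label",rect("wrist",biggest(k,(250,190,280,206)),.09,C))
print("foot",plane("wrist",[(216,135),(310,139),(213,206),(307,212)],.01,C).round(4))
t=cv2.imread("pics/top0.png")
print("top case",rect("top",biggest(mask(t,(0,0,150),(180,40,255)),(154,164,184,184)),.09))
k=mask(t,(8,80,120),(22,255,255)); print("label",rect("top",biggest(k,(163,172,175,180)),.09))
E
```

```text
case 160 (230, 180, 70, 34) ((537.9573974609375, 241.1677703857422), (61.364749908447266, 29.78788948059082), 87.39542388916016)
case 175 (231, 181, 69, 33) ((537.9120483398438, 241.2693328857422), (60.643043518066406, 28.736988067626953), 87.12625885009766)
case 185 (231, 181, 69, 33) ((538.099609375, 241.2144012451172), (59.671836853027344, 27.9176025390625), 87.17414093017578)
[ 68  69  68  68  67  67  79 114 149 175 192 198 200 201 201 201 201 200] [209 209 208 205 203 206 206 203 195 170 115  90  91  92  98 118 142 150]
far cheek ((561.2527465820312, 237.8208465576172), (56.6451416015625, 5.722677707672119), 87.5388412475586)
label ((538.4946899414062, 240.6092071533203), (14.715259552001953, 7.321908950805664), 85.66929626464844)
foot [[0.4926 0.1892 0.01  ]
 [0.4966 0.2947 0.01  ]
 [0.5772 0.1828 0.01  ]
 [0.5849 0.2958 0.01  ]]
top case ((540.1884155273438, 245.31161499023438), (67.966796875, 32.106536865234375), 87.39617156982422)
label ((541.6154174804688, 242.0624237060547), (5.326872825622559, 10.488926887512207), 0.6547367572784424)
```

```bash
python3 - <<'E'
from h import *
Y=177.3
robot.move_pose([.538,.241,.20],[180,0,Y])
print(robot.line_to([.538,.241,.119],vel=.1,guard=15))
robot.set_gripper(0.0); o=robot.observe(); print(o["gripper_width"],o["gripper_force"],o["tool_pos"],o["tcp_rot"],o["ft_force"])
robot.line_to([.538,.241,.15],vel=.06); print(robot.observe()["ft_force"])
robot.line_to([.538,.241,.26],vel=.15)
o=robot.observe(); print(o["time"],o["gripper_width"],o["ft_force"])
robot.move_pose([.527,.0135,.20],[180,0,190.4])
robot.line_to([.527,.0135,.117],vel=.1)
print("touch",robot.line_to([.527,.0135,.104],vel=.015,guard=4)); o=robot.observe(); print(o["time"],o["gripper_width"],o["tool_pos"],o["ft_force"])
E
```

```text
False
0.06344520544664081 67.17856764793396 [0.53867683 0.24118631 0.12007131] [1.79969577e+02 1.05378934e-01 1.77302067e+02] [0.45914626 0.37614489 5.79887583]
[-0.11984957  0.07933136 -4.20448139]
5.175 0.0634129332111827 [-0.62200451 -0.10415403 -4.03126687]
touch True
7.55 0.06301339705854854 [0.52726296 0.01344481 0.11304343] [-1.61750761 -0.66115437  5.49327187]
```

```bash
python3 - <<'E'
from h import *
robot.set_gripper(.085)
robot.line_to([.527,.0135,.2],vel=.1)
robot.move_pose([.527,.0135,.25],[180,0,100.4])
C=cal("wrist"); im=robot.grab_frame("wrist"); o=robot.observe()
print(o["time"],o["tool_pos"],o["ft_force"])
np.save("w2.npy",np.array(C,dtype=object),allow_pickle=True)
cv2.imwrite("pics/w2.png",im); t=robot.grab_frame("top"); cv2.imwrite("pics/t2.png",t)
print(project("wrist",[[.527,.0135,.083]],C))
E
```

```text
10.3833 [0.52688948 0.013498   0.24968057] [-0.21042752  0.16788707 -0.06117341]
[[254.118823   193.80741359]]
```

View pics/w2.png

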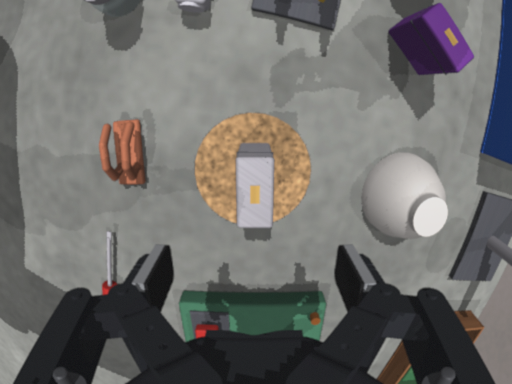

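The case stands on the mat with its top face at (238–273, 155–227), label at (255,193), and it is square to the gripper. The path across its 32 mm is free. I'll measure it and grip at 45 mm height.

```bash
python3 - <<'E'
from h import *
C=tuple(np.load("w2.npy",allow_pickle=True)); im=cv2.imread("pics/w2.png")
m=cv2.morphologyEx(mask(im,(0,0,165),(180,60,255)),cv2.MORPH_CLOSE,np.ones((15,15)))
r=rect("wrist",biggest(m,(230,150,280,232)),.083,C); print(r)
x,y=np.array(r[0])/1000
if abs(x-.527)>.015 or abs(y-.0135)>.015: x,y=.527,.0135; print("fallback")
robot.move_pose([x,y,.2],[180,0,100.4])
zt=.003+.045+.054
print(robot.line_to([x,y,zt],vel=.1,guard=15))
robot.set_gripper(0); o=robot.observe(); print(o["gripper_width"],o["gripper_force"],o["tool_pos"],o["tcp_rot"],o["ft_force"])
robot.line_to([x,y,.26],vel=.12); o=robot.observe(); print(o["gripper_width"],o["ft_force"])
# look at nest from short of it
ux=np.array([np.cos(np.radians(10.5)),np.sin(np.radians(10.5))]); n=np.array([.5743,-.2412])+.045*ux; print("nest",n)
uy=np.array([-ux[1],ux[0]]); a=n
robot.move_pose([*a,.33],[180,0,100.4])
C=cal("wrist"); im=robot.grab_frame("wrist"); print(robot.observe()["time"])
np.save("w3.npy",np.array(C,dtype=object),allow_pickle=True); cv2.imwrite("pics/w3.png",im)
P=[[*(n+sx*.018*ux+sy*.043*uy),.108] for sx in(-1,1) for sy in(-1,1)]
print(project("wrist",P,C).round(1))
E
```

```text
((527.1244506835938, 13.986650466918945), (28.81705093383789, 60.286354064941406), 10.46114444732666)
False
0.03108845202102935 60.38217008113861 [0.52742739 0.013955   0.10232319] [1.79957709e+02 1.34126915e-02 1.00403277e+02] [0.95712156 0.54909666 2.38272511]
0.031342776816804904 [-0.27663656  1.15226102 -2.87691499]
nest [ 0.61854647 -0.2329994 ]
14.9917
[[236.9 216.8]
 [235.4 135.7]
 [270.8 216.8]
 [272.1 135.7]]
```

View pics/w3.png

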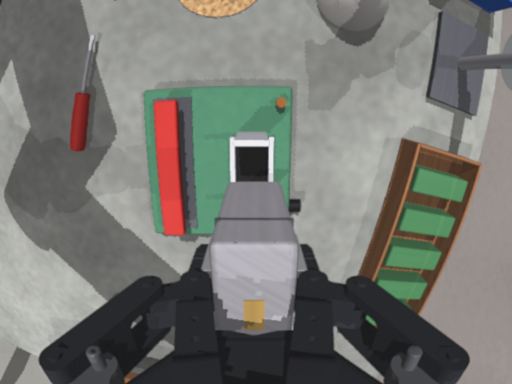

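The nest is seen at (252,158), partly hidden by the held case. The bar runs from (167,100) to (173,235). I'll measure the demagnetiser again from this nearer view.

```bash
python3 - <<'E'
from h import *
C=tuple(np.load("w3.npy",allow_pickle=True)); im=cv2.imread("pics/w3.png")
red=mask(im,(0,150,80),(8,255,255))|mask(im,(172,150,80),(180,255,255)); c=biggest(red,(145,90,200,245))
print("bar",cv2.boundingRect(c),rect("wrist",c,.064,C))
g=mask(im,(45,80,30),(85,255,255)); c=biggest(g,(135,75,300,250)); x=c.reshape(-1,2); 
print("green bbox",cv2.boundingRect(c))
ux=np.array([np.cos(np.radians(10.5)),np.sin(np.radians(10.5))]);uy=np.array([-ux[1],ux[0]])
P=plane("wrist",x,.03,C)[:,:2]; print("green ux",(P@ux).min(),(P@ux).max(),"uy max",np.sort(P@uy)[-20],"nominal n",np.array([.61855,-.233])@ux,np.array([.61855,-.233])@uy)
k=cv2.resize(im[120:190,215:295],None,fx=8,fy=8,interpolation=0); cv2.imwrite("pics/c3.png",k)
E
```

```text
bar (154, 100, 31, 135) ((519.6461791992188, -254.52236938476562), (28.617156982421875, 167.46266174316406), 10.294042587280273)
green bbox (144, 87, 147, 147)
green ux 0.42534674182205817 0.6124131848421518 uy max -0.2474769941601261 nominal n 0.5657314456340139 -0.3418201777555693
```

View pics/c3.png

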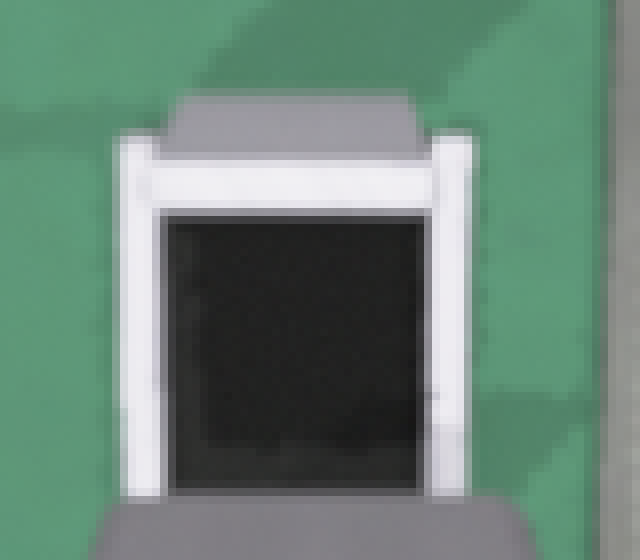

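```bash
python3 - <<'E'
from h import *
C=tuple(np.load("w3.npy",allow_pickle=True))
a=np.radians(10.4);ux=np.array([np.cos(a),np.sin(a)]);uy=np.array([-ux[1],ux[0]])
k=lambda u,v:(215+u/8-.5,120+v/8-.5)
w=plane("wrist",[k(157,158),k(434,158),k(157,213),k(434,213)],.108,C)[:,:2]
print("wall u",w@ux,"v",w@uy, "-> nest u",(w@ux).mean(),"v",(w@uy)[:2].mean()-.043,(w@uy)[2:].mean()-.037)
l=plane("wrist",[k(118,440),k(468,440),k(165,440),k(426,440),k(118,135),k(475,135)],.038,C)[:,:2]
print("lips u",l@ux, "v",l[4:]@uy)
b=np.array([.5196,-.2545]); print("bar->nest u",b@ux+.1,"v",b@uy,"| top nominal",np.array([.61855,-.233])@ux,np.array([.61855,-.233])@uy)
E
```

```text
wall u [0.54690537 0.58101696 0.54681733 0.58109325] v [-0.30139386 -0.30139994 -0.30829451 -0.30829661] -> nest u 0.563958228569684 v -0.3443969015517679 -0.34529555668337003
lips u [0.53545478 0.59050727 0.54287227 0.58389261 0.53634632 0.59081346] v [-0.30765397 -0.30766353]
bar->nest u 0.5651216137683678 v -0.3441166871941977 | top nominal 0.5663271724282394 -0.3408322699942528
```

```bash
python3 - <<'E'
from h import *
a=np.radians(10.4);ux=np.array([np.cos(a),np.sin(a)]);uy=np.array([-ux[1],ux[0]])
p=.5638*ux-.3445*uy; print(p)
robot.line_to([*p,.22],vel=.12); robot.pause(.2)
print("hit",robot.line_to([*p,.136],vel=.05,guard=6)); o=robot.observe(); print(o["tool_pos"],o["ft_force"],o["torque"])
if o["tool_pos"][2]<.139:
    print("touch",robot.line_to([*p,.122],vel=.012,guard=4)); o=robot.observe(); print(o["time"],o["tool_pos"],o["ft_force"],o["torque"],o["gripper_width"])
cv2.imwrite("pics/s4.png",cv2.resize(robot.grab_frame("scene")[130:240,80:220],None,fx=5,fy=5))
E
```

```text
[ 0.61672644 -0.23706368]
hit False
[ 0.61688047 -0.23714646  0.13635037] [-0.06334233  0.8767359  -3.5629067 ] [-0.03311114 -0.06217811 -0.00278681]
touch True
18.7583 [ 0.61678366 -0.2370837   0.12936706] [ 0.50692574 -1.04824894  6.26985479] [-0.00965981  0.06337461 -0.01631141] 0.03146980299350201
```

View pics/s4.png

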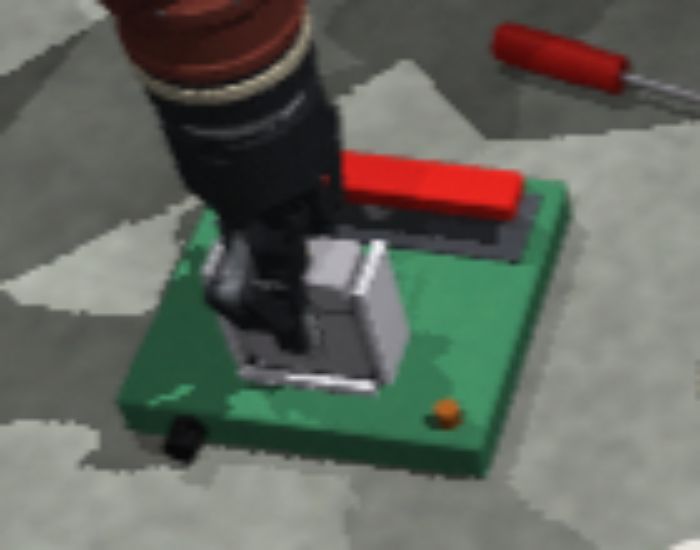

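The case touched at the expected floor height (TCP at 0.129) and stands between the end walls. I'll release it, retreat and press the bar with closed fingers.

```bash
python3 - <<'E'
from h import *
a=np.radians(10.4);ux=np.array([np.cos(a),np.sin(a)]);uy=np.array([-ux[1],ux[0]])
p=.5638*ux-.3445*uy; b=.4645*ux-.3443*uy
robot.set_gripper(.085); robot.line_to([*p,.22],vel=.1)
C=cal("top"); t=robot.grab_frame("top")
robot.set_gripper(0)
robot.line_to([*b,.17],vel=.15)
im=robot.grab_frame("scene"); cv2.imwrite("pics/s5.png",cv2.resize(im[130:240,80:220],None,fx=5,fy=5))
robot.pause(.2); f0=robot.observe()["ft_force"]
print("contact",robot.line_to([*b,.130],vel=.02,guard=1.5)); o=robot.observe(); print(o["tool_pos"],o["ft_force"]-f0)
print("stop",robot.line_to([*b,.117],vel=.012,guard=12)); o=robot.observe(); t0=o["time"]; print(t0,o["tool_pos"],o["ft_force"]-f0,o["torque"])
im=robot.grab_frame("scene"); cv2.imwrite("pics/s6.png",cv2.resize(im[130:240,80:220],None,fx=5,fy=5))
robot.pause(1.9); o=robot.observe(); print(o["time"]-t0,o["tool_pos"],o["ft_force"]-f0)
robot.line_to([*b,.17],vel=.05); print(robot.observe()["ft_force"]-f0)
robot.line_to([*(b-.0*ux),.25],vel=.15); print(robot.observe()["time"])
E
```

```text
contact True
[ 0.51895946 -0.25472851  0.13536839] [ 0.60933356 -0.37369432  1.92657114]
stop True
24.875 [ 0.51909173 -0.25482808  0.12463147] [-1.10186994  0.28470139  6.62629015] [0.10739059 0.21969078 0.02289088]
1.9499999999999993 [ 0.5191131  -0.25482704  0.12462798] [-1.60969695  1.41206454  7.11334154]
[0.60897307 0.10804187 0.84319146]
28.5583
```

View pics/s6.png

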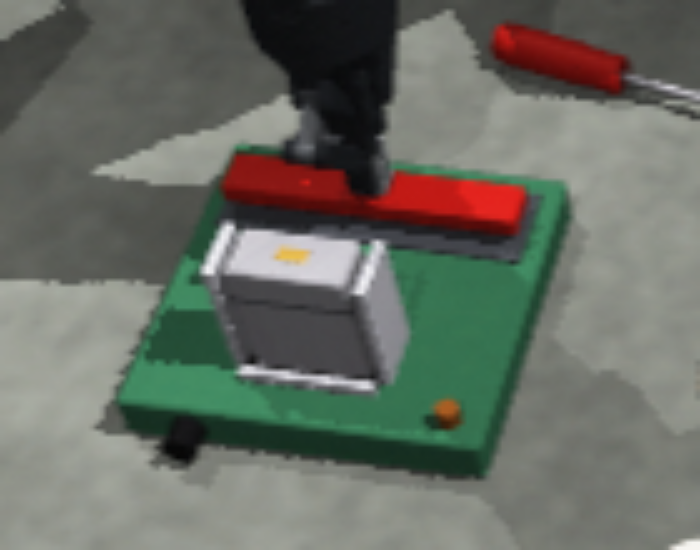

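The case stands upright in the nest with its label at (292,255). The bar is level and down, with its ends at (232,180) and (515,215). The held force of 7 N exceeds the 5.5 N needed at the stop. One last look.

```bash
python3 - <<'E'
from h import *
im=robot.grab_frame("scene"); cv2.imwrite("pics/s7.png",cv2.resize(im[100:320,80:420],None,fx=2.3,fy=2.3))
print(robot.observe()["tool_pos"],robot.observe()["ft_force"])
E
```

```text
[ 0.51863585 -0.25447772  0.24852531] [-0.11419403  0.0042842  -0.56876466]
```

View pics/s7.png

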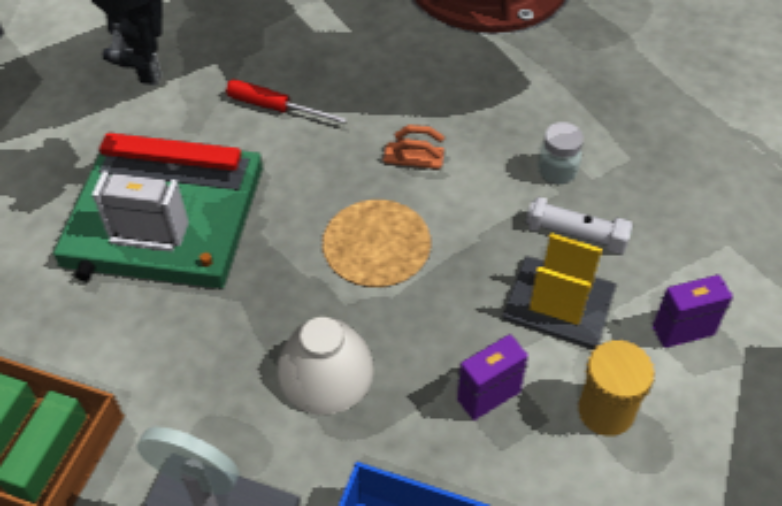

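The case is in the nest at (137,205), the bar is back up at (170,150), the rack is empty, and the bystanders look unmoved.

```bash
python3 -c "
from plant import robot
print(robot.job_done())"
```

```text
the job is handed in; nothing more can be done
None
```

The job is handed in at about 29 s: the case was lowered onto the nest floor and released, the bar was pressed level to its stop for about 2 s and came back up, and the other things look unmoved in the last picture.

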